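Close the paint chest, brushes left to dry

ROBOT

A 6-joint arm with a two-finger parallel gripper is mounted at the origin on the work surface. World frame = base frame: x ahead of the robot, y to its left, z up, the work surface at z = 0. Lengths are in m, angles in rad, forces in N, time in s.
With the tool pointing down it reaches from about 0.25 to 0.775 m from the base axis. Payload 4 kg.
Tool frame: the origin (TCP) lies midway between the tips of the shut fingers; the grasp point (between the pads) lies 19 mm behind it (robot.hold_point_z is the distance from the TCP to the grasp point, in m); z points along the fingers, y is the line along which they close (so a half turn about z gives the same grasp; the last joint's range is limited). The gripper opens to 94 mm and grips with 3 to 60 N. Pads are 16 mm wide; open, the fingers measure 119 mm over their backs; the gripper's body (75 mm by 177 mm) begins 78 mm behind the grasp point.
Start: joints at [-1.373, 0.087, 1.371, -0, 1.684, -0.103], TCP at [0.163, -0.525, 0.206] pointing down, gripper open.
Joint ranges: [-3.1, 3.1], [-0.76, 2.03], [0.27, 2.55], [-1.08, 4.22], [0.17, 2.65], [-2.57, 2.57]. Speed limits (rad/s): [2.79, 2.79, 3.14, 3.14, 3.14, 3.14].

INTERFACE

Orientations are given as [roll, pitch, yaw] about the fixed x, y, z axes, in that order (R = Rz(yaw) Ry(pitch) Rx(roll)).
In Python, from bench import readout, imaging, robot gives the robot as it stands.
- The arm moves only by the tool carry_out, never from a script. Its argument "motion" is text: rows parted by semicolons, each of 7 numbers parted by spaces: the shift along the tool's x, y, z each as a share of 200 mm, from -1 to 1, then the turn, a rotation vector about the tool's x, y, z each as a share of 120 degrees, from -1 to 1, then the opening, from 0 (shut) to 1 (fully open). A call has 1 to 12 rows; each row shifts and turns the commanded pose from where the row before left it, along the tool's axes as they then stand; what a row does not reach is not made up. A row lasts 1/8 s, in which the tool goes at most 62.5 mm and 10.7 degrees, less where a joint would pass 70% of its speed; a pose out of reach is approached as far as the arm can. A call with a number of a shift or a turn outside -1 to 1 is refused whole. A call with a gripper value outside its range is refused whole. The fingers move at their own pace and stop on an object; the grip force is fixed at half the most. Time passes only in rows, so rows that do not move let the fingers close. It gives the time, the measured TCP pose, the force, the opening and the grip force at its end, in the units of the state.
- readout.get_obs(): the state, without advancing time (a new reading comes with each control period).
- imaging.snapshot(name): name is "scene" or "top"; returns a dict with "pixels" (384x512x3 uint8, red, green, blue), "fx", "fy", "cx", "cy" (pixels), "R" (3x3) and "t" (3): a world point X has camera coordinates R X + t. Camera axes: x right, y down, z forward; pixel columns grow to the right and rows downward; lengths in m; the calibration is good to about 2 mm. A picture is of the moment at which its call begins. There is no depth.
- robot.close_job(): hands the job in; it is judged then, once.
The state is a dict: "time": time; "joint_positions": joint angles; "qvel": joint speeds; "joint_torque": joint torques, N m; "tool_pos": TCP position; "ee_rot": TCP orientation; "wrist_force": force on the tool from outside, world axes, zero at the start; "wrist_torque": the same for the moment, N m; "width": finger opening in m; "finger_force": force on a finger pad.
Only numpy, scipy, OpenCV 4.12 (cv2) and the standard library are available. Lean on these libraries where they do the work, as an engineer would, in place of code of your own. Each camera call takes 0.05 s, during which the arm holds its last target. There are 200 camera calls.

TASK

Close up the paint chest for a break, using only the fingertips: first push the drawer that holds the square paint pans fully home by the outside of its front board, leaving the drawer with the brushes open just as it is to dry, then push the stiff lid by its outer face all the way down until it lies shut on the chest. Do not pinch the drawer or the lid or reach inside them, lift nothing, and leave the jars in the chest and the things around it where they stand.

Things in the scene. Friction and masses are not known exactly. Their poses are not given: they have to be found in the camera images.
- chest: Fixed wooden paint chest, 180 deep (x), 260 wide (y), 88 high without its lid. Origin: centre of the underside, on the table; x points from the drawer side to the hinge side, z up. The drawers are side by side below, on the -x side facing the robot; above them is an open-topped tray (floor at 52, rim at 88, walls 8 thick) holding three jars. Does not move.
- pan_drawer (a joint): How far the drawer with the paint pans (three columns of five small square white pans of paint) is pulled out, m: 0 fully home, 0.1 at most. It slides along the chest's x, drags with about 2 N and stays where it is left. It is one of two equal drawers without handles, in either the left or the right bay (centres 62.5 to either side of the chest's middle).
- pan_drawer_front (a point): Centre of the outer face of the pan drawer's front board; moves with it. The board is 122 wide, 38 high (8 to 46 above the table), 10 thick and upright, facing the chest's -x. Fully home, the face is 100 in front of the chest's origin, 10 proud of the tray wall. Behind it are side walls (30 high), floor and pans: the inside, not to be touched. Site axes as the chest's.
- brush_drawer (a joint): The same for the drawer with four paint brushes lying in it, in the other bay. It stays where it is left.
- brush_drawer_front (a point): Centre of the outer face of the brush drawer's front board, same sizes as the pan drawer's.
- lid_panel (a joint): Opening angle of the chest's lid, rad: 0 lying shut on the rim, 1.5 at most (nearly upright). The hinge runs along the chest's y on the far (+x) rim; its stiff friction (about 0.45 N m) keeps the lid where it is left, so it does not fall and must be pushed all the way down.
- lid_hinge (a point): Middle of the lid's hinge line, 90 behind the chest's origin (chest +x), 88 above the table. Its axes turn with the lid: from here the lid reaches 190 along the point's -x, 132 to either side in y and 8 thick in +z (z = 8 is the outer face, up when shut; the inner face at z = 0, towards the tray, must not be touched).
- lid_edge (a point): Middle of the lid's free edge, on its outer face: 190 from the hinge line. Same axes as lid_hinge.
- jar_a: first of three small clear jars with white caps, 36 across, 30 high, standing loose in the chest's tray. Origin: centre of the underside.
- jar_b: second of three small clear jars with white caps, 36 across, 30 high, standing loose in the chest's tray. Origin: centre of the underside.
- jar_c: third of three small clear jars with white caps, 36 across, 30 high, standing loose in the chest's tray. Origin: centre of the underside.
- doll_tall: Red painted wooden doll, 120 tall, 54 across, standing on the table left of the chest (mm). Loose. Origin: its underside's centre.
- doll_small: Plain wooden doll, 85 tall, 38 across, standing on the table right of the chest (mm). Loose. Origin: its underside's centre.
- bowl: White ceramic bowl, 124 across, 45 high, on the table (mm). Loose. Origin: its underside's centre.
- water_cup: Blue ceramic cup, 72 across, 75 high, on the table beside the chest (mm). Loose. Origin: its underside's centre.
- spoon: Wooden spoon lying on the table beside the chest, along its own x (mm). Loose. Origin: its underside's centre.
There are look-alikes about, which are no part of the job. What is shaped like the jar_a but black or blue is not meant.

How it is judged:
On the way, in this order (a step that is already met when the one before it is completed fails the run):
1. the pan drawer is fully home while the lid is still up (value of joint pan_drawer below 0.004 m and value of joint lid_panel above 0.6 rad), for 0.2 s.
2. the lid is down on the chest (value of joint lid_panel below 0.03 rad), for 0.2 s.
At the end, for the whole second after the job is handed in: The pan drawer is within 4 mm of fully home, the lid within 0.03 rad of shut, the brush drawer within 12 mm of where it was, the jars, dolls, cup, bowl and spoon within 25 mm of where they started, and the jars, dolls, cup and bowl still upright (within 0.3 rad) (value of joint pan_drawer below 0.004 m and value of joint lid_panel below 0.03 rad and value of joint brush_drawer above 0.03 m and distance of brush_drawer_front from where it was at the start of the episode below 0.012 m and distance of each of doll_tall, doll_small, bowl, water_cup, spoon, jar_a, jar_b, jar_c from where it was at the start of the episode below 0.025 m and angle between each of jar_a, jar_b, jar_c, doll_tall, doll_small, water_cup, bowl's own z axis and vertical below 0.3 rad); the robot touches nothing.
It fails at once if the fingers touch the inside of the pan drawer or the inner side of the lid (pinching or pulling instead of pushing) (contact force between the fingers and lid_panel_c1 above 2 N or contact force between the fingers and pan_drawer_c1 above 2 N or contact force between the fingers and pan_drawer_c2 above 2 N or contact force between the fingers and pan_drawer_c3 above 2 N or contact force between the fingers and pan_drawer_c4 above 2 N or contact force between the fingers and pan_drawer_c5 above 2 N or contact force between the fingers and pan_drawer_c6 above 2 N).
It fails at once if the brush drawer is moved by more than 12 mm (distance of brush_drawer_front from where it was at the start of the episode above 0.012 m).
It fails at once if a jar in the chest is lifted, carried or shoved more than 25 mm (distance of any of jar_a, jar_b, jar_c from where it was at the start of the episode above 0.025 m).
It fails at once if a doll, the cup, the bowl or the spoon is lifted, carried or shoved more than 25 mm (distance of any of doll_tall, doll_small, bowl, water_cup, spoon from where it was at the start of the episode above 0.025 m).
It also fails if it takes over 53 s, if anything falls off the work surface, if the arm or the gripper's body presses on something with over 40 N, if the wrist force passes 120 N, or if a joint passes its speed limit or range.

## Working session

There is one attempt and no reset: what is moved stays moved. The work goes in short steps, Python scripts to look and compute and a tool call to move; the robot and the scene stay as the last step left them, time stands still between calls to the robot, and variables do not carry over. Pictures are saved under pics/ and viewed, at most 10 in all, crops included, and the job is handed in when it is done.

Besides the shell and the picture viewer there is one more tool, called after "Emit:" in YAML: its name, and indented under it one key for each argument. carry_out: Moves the arm, as the interface text tells. Its arguments: {"type":"object","properties":{"motion":{"type":"string"}},"required":["motion"]}

```bash
mkdir -p pics; cat > h.py <<'E'
import numpy as np, cv2
from bench import readout, imaging, robot
def snap(n,f):
    s=imaging.snapshot(n); cv2.imwrite('pics/'+f,s['pixels'][:,:,::-1]); return s
def ray(s,u,v):
    R=np.array(s['R']);t=np.array(s['t']);d=R.T@np.array([(u-s['cx'])/s['fx'],(v-s['cy'])/s['fy'],1]);return -R.T@t,d
def onz(s,u,v,z):
    o,d=ray(s,u,v);return o+d*(z-o[2])/d[2]
def proj(s,X):
    c=np.array(s['R'])@np.array(X)+np.array(s['t']);return np.array([s['fx']*c[0]/c[2]+s['cx'],s['fy']*c[1]/c[2]+s['cy']])
def tri(s1,p1,s2,p2):
    o1,d1=ray(s1,*p1);o2,d2=ray(s2,*p2)
    k=np.linalg.lstsq(np.c_[d1,-d2],o2-o1,rcond=None)[0]
    a=o1+k[0]*d1;b=o2+k[1]*d2;return (a+b)/2,np.linalg.norm(a-b)
E
python3 - <<'E'
from h import *
import pickle
a=snap('scene','s0.png');b=snap('top','t0.png')
pickle.dump((a,b),open('v0.pkl','wb'))
o=readout.get_obs();print({k:np.round(v,3) for k,v in o.items()})
for s in(a,b):print(-np.array(s['R']).T@s['t'],s['fx'])
E
```

```text
{'time': np.float64(0.1), 'joint_positions': array([-1.373,  0.088,  1.372,  0.   ,  1.684, -0.103]), 'qvel': array([-0.001,  0.001, -0.002, -0.001,  0.   ,  0.   ]), 'joint_torque': array([ 2.0000e-03, -3.4125e+01, -3.0330e+01,  7.2000e-02,  3.0000e-02,
       -0.0000e+00]), 'tool_pos': array([ 0.163, -0.525,  0.204]), 'ee_rot': array([-3.14 , -0.   ,  0.301]), 'wrist_force': array([-0.47 ,  0.024, -0.031]), 'wrist_torque': array([-0.011,  0.021, -0.011]), 'finger_force': np.float64(0.0), 'width': np.float64(0.094)}
[ 0.58797467 -0.40630114  0.80375318] 372.2813739742982
[0.40029287 0.03373829 1.16665958] 500.02853027120693
```

View pics/s0.png

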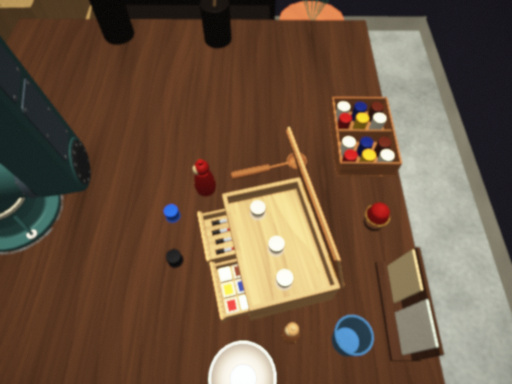

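View pics/t0.png

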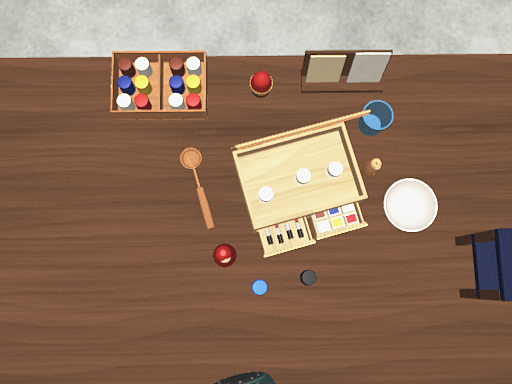

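The scene and top views show the chest with its pan drawer on the right (-y) bay: scene (230,290), top (337,222). The brush drawer is on the left, at top (287,237), and the lid is nearly upright on the far side. I'll enlarge both to get corner pixels.

```bash
python3 - <<'E'
import cv2
t=cv2.imread('pics/t0.png');s=cv2.imread('pics/s0.png')
cv2.imwrite('pics/tc.png',cv2.resize(t[100:265,220:390],None,fx=3.6,fy=3.6,interpolation=cv2.INTER_CUBIC))
cv2.imwrite('pics/sc.png',cv2.resize(s[120:325,185:350],None,fx=2.9,fy=2.9,interpolation=cv2.INTER_CUBIC))
E
```

```text
(no output)
```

View pics/tc.png

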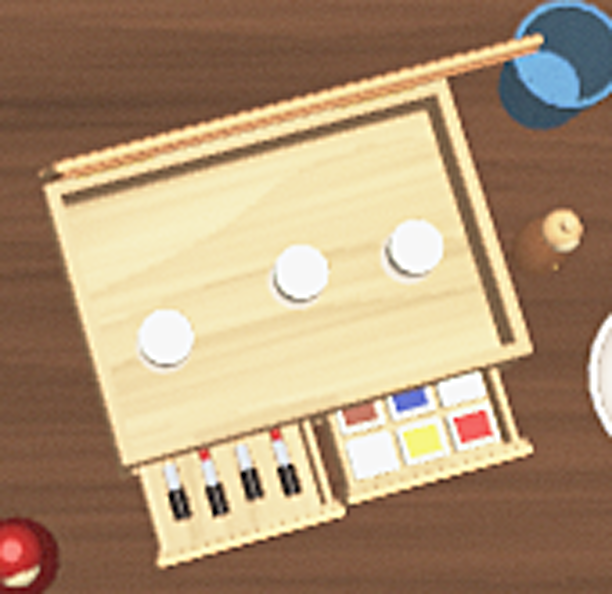

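View pics/sc.png

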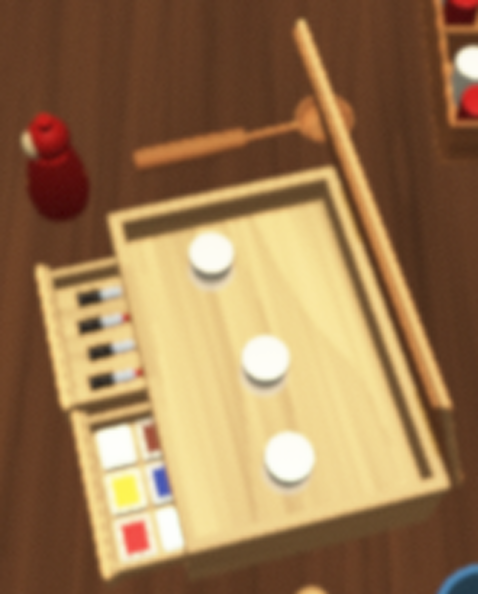

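The top crop shows the rim's near edge from (124,468) to (530,350), the brush front from (162,566) to (344,513), the pan front from (350,505) to (532,453), and the lid from (60,165) to (542,40). The scene crop shows the same corners, so I'll triangulate them.

```bash
python3 - <<'E'
from h import *
import pickle
s,t=pickle.load(open('v0.pkl','rb'))
T=lambda u,v:((u+.5)/3.6-.5+220,(v+.5)/3.6-.5+100)
S=lambda u,v:((u+.5)/2.9-.5+185,(v+.5)/2.9-.5+120)
P={'rimNL':((124,468),(108,217),.088),'rimNR':((530,350),(188,553),.088),'rimFR':((446,78),(447,485),.088),'rimFL':((46,182),(333,168),.088),
'bL':((162,566),(37,267),.046),'bR':((344,513),(66,408),.046),'pL':((350,505),(75,413),.046),'pR':((532,453),(106,577),.046),
'lidR':((542,40),(446,404),.27),'lidL':((60,165),(300,22),.27),
'doll_small':((562,225),(310,590),.085),'jarL':((166,336),(212,254),.082),'jarM':((301,272),(265,359),.082),'jarR':((415,247),(289,457),.082)}
for k,(a,b,z) in P.items():
    X,e=tri(t,T(*a),s,S(*b));print(k,X.round(4),'err%.4f'%e,'topplane',onz(t,*T(*a),z)[:2].round(4),'sc',onz(s,*S(*b),z)[:2].round(4))
N=lambda k:(onz(t,*T(*P[k][0]),.088)[:2]+onz(s,*S(*P[k][1]),.088)[:2])/2
c=np.mean([N(k) for k in('rimNL','rimNR','rimFR','rimFL')],0)
d=N('rimNL')-N('rimNR')
print('c',c,'yaw',np.arctan2(d[1],d[0])-np.pi/2,np.linalg.norm(d))
yaw=np.arctan2(d[1],d[0])-np.pi/2
R=np.array([[np.cos(yaw),np.sin(yaw)],[-np.sin(yaw),np.cos(yaw)]])
for k,(a,b,z) in P.items():
    X,e=tri(t,T(*a),s,S(*b));Y=onz(t,*T(*a),z);print(k,(R@(X[:2]-c)).round(4),(R@(Y[:2]-c)).round(4))
E
```

```text
rimNL [0.5072 0.0041 0.0873] err0.0006 topplane [0.5068 0.004 ] sc [0.5075 0.0038]
rimNR [ 0.5746 -0.2455  0.0877] err0.0017 topplane [ 0.5753 -0.2452] sc [ 0.5738 -0.2459]
rimFR [ 0.7454 -0.2008  0.0936] err0.0024 topplane [ 0.7484 -0.2018] sc [ 0.7454 -0.1995]
rimFL [0.6824 0.0487 0.0908] err0.0024 topplane [0.6844 0.0489] sc [0.6816 0.05  ]
bL [ 0.4498 -0.0195  0.0484] err0.0002 topplane [ 0.4498 -0.0196] sc [ 0.4494 -0.0182]
bR [ 0.481  -0.1339  0.0454] err0.0004 topplane [ 0.4808 -0.1338] sc [ 0.4813 -0.134 ]
pL [ 0.4869 -0.1376  0.0444] err0.0023 topplane [ 0.4857 -0.1378] sc [ 0.4882 -0.1377]
pR [ 0.5171 -0.2534  0.0462] err0.0013 topplane [ 0.5166 -0.2537] sc [ 0.5177 -0.2531]
lidR [ 0.7079 -0.2119  0.2755] err0.0000 topplane [ 0.7098 -0.2134] sc [ 0.7092 -0.2099]
lidL [0.6424 0.0389 0.2766] err0.0021 topplane [0.6453 0.0391] sc [0.6421 0.044 ]
doll_small [ 0.6519 -0.2684  0.0918] err0.0011 topplane [ 0.654  -0.2702] sc [ 0.652  -0.2672]
jarL [ 0.5878 -0.0235  0.0811] err0.0009 topplane [ 0.588  -0.0233] sc [ 0.5874 -0.0241]
jarM [ 0.6267 -0.1078  0.0807] err0.0012 topplane [ 0.627  -0.1075] sc [ 0.626  -0.1086]
jarR [ 0.6418 -0.1792  0.0803] err0.0010 topplane [ 0.6419 -0.1787] sc [ 0.6412 -0.1799]
c [ 0.62790841 -0.09820226] yaw 0.2637595282683072 0.25838662020076403
rimNL [-0.0899  0.1302] [-0.0902  0.1302]
rimNR [-0.0899 -0.1283] [-0.0891 -0.1282]
rimFR [ 0.0867 -0.1296] [ 0.0893 -0.1315]
rimFL [0.0909 0.1276] [0.0929 0.1273]
bL [-0.1515  0.1225] [-0.1515  0.1223]
bR [-0.1511  0.0039] [-0.1513  0.0039]
pL [-0.1464 -0.0013] [-0.1476 -0.0011]
pR [-0.1474 -0.121 ] [-0.148  -0.1211]
lidR [ 0.0476 -0.1306] [ 0.049  -0.1326]
lidL [0.0498 0.1285] [0.0526 0.128 ]
doll_small [-0.0212 -0.1705] [-0.0196 -0.1728]
jarL [-0.0193  0.0826] [-0.019   0.0827]
jarM [-0.0037 -0.009 ] [-0.0033 -0.0087]
jarR [-0.0077 -0.0818] [-0.0075 -0.0814]
```

Both views agree, with heights of 0.088 and 0.046 as the text gives. The chest is at (0.628, -0.098) with yaw 0.264. The pan drawer is out 47 mm, the brush drawer 51 mm, and the lid stands at about 1.35 rad. Next I move to a point in front of the pan drawer with the fingers shut.

Emit:
carry_out:
  motion: "0 0 0 0 0 0.018 0; 0.19 -0.114 0 0 0 0 0; 0.19 -0.114 0 0 0 0 0; 0.19 -0.114 0 0 0 0 0; 0.19 -0.114 0 0 0 0 0; 0.19 -0.114 0 0 0 0 0; 0.19 -0.114 0 0 0 0 0; 0.19 -0.114 0 0 0 0 0; 0.19 -0.114 0 0 0 0 0; 0.19 -0.114 0 0 0 0 0; 0.17 -0.114 0 0 0 0 0; 0 0 0 0 0 0 0"

```text
time: 1.6
tool_pos: [0.4677, -0.2053, 0.2047]
ee_rot: [-3.14, 0.001, 0.267]
wrist_force: [-0.9, 0.1, 0.3]
width: 0.0007
finger_force: 0.0
```

```bash
cat >> h.py <<'E'
C=np.array([.628,-.0982]);Y=.2638;RC=np.array([[np.cos(Y),np.sin(Y)],[-np.sin(Y),np.cos(Y)]])
def st():
    o=readout.get_obs();p=o['tool_pos'];q=RC@(p[:2]-C);f=o['wrist_force']
    print('t%.2f'%o['time'],'chest xy',q.round(4),'z%.4f'%p[2],'rpy',np.round(o['ee_rot'],3),'F chest',(RC@f[:2]).round(2),f[2].round(2),'w',o['width'].round(4),'q',o['joint_positions'].round(2))
E
python3 -c "
from h import *
st()"
```

```text
Traceback (most recent call last):
  File "h.py", line 18, in st
    print('t%.2f'%o['time'],'chest xy',q.round(4),'z%.4f'%p[2],'rpy',np.round(o['ee_rot'],3),'F chest',(RC@f[:2]).round(2),f[2].round(2),'w',o['width'].round(4),'q',o['joint_positions'].round(2))
                                                                                                                                             ^^^^^^^^^^^^^^^^
AttributeError: 'float' object has no attribute 'round'
```

Emit:
carry_out:
  motion: "0 0 0.225 0 0 0 0; 0 0 0.225 0 0 0 0; 0 0 0.225 0 0 0 0; 0 0 0.22 0 0 0 0; 0 0 0 0 0 0 0; 0 0 0 0 0 0 0"

```text
time: 2.35
tool_pos: [0.4673, -0.2085, 0.028]
ee_rot: [3.14, -0.001, 0.262]
wrist_force: [-0.3, -0.7, 0.1]
width: 0.0004
finger_force: 0.0
```

```bash
sed -i "s/o\['width'\].round(4)/round(float(o['width']),4)/" h.py
python3 -c "
from h import *
st();snap('scene','s1.png')"
```

```text
t2.35 chest xy [-0.1839 -0.0646] z0.0280 rpy [ 3.14e+00 -1.00e-03  2.62e-01] F chest [-0.44 -0.64] 0.12 w 0.0004 q [-0.53  0.11  1.71 -0.    1.32  0.78]
```

View pics/s1.png

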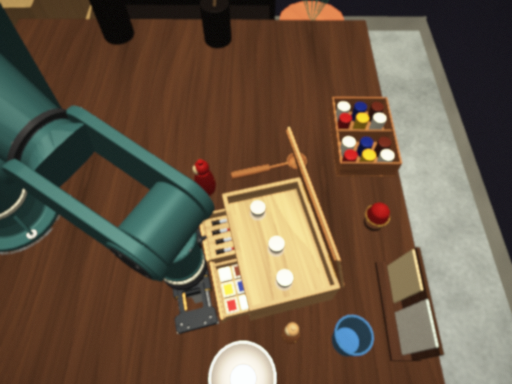

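The gripper stands in front of the pan drawer at (197,308), clear of everything. Now I push.

Emit:
carry_out:
  motion: "0.05 0 0 0 0 0 0; 0.05 0 0 0 0 0 0; 0.05 0 0 0 0 0 0; 0.05 0 0 0 0 0 0; 0.05 0 0 0 0 0 0; 0.05 0 0 0 0 0 0; 0.04 0 0 0 0 0 0; 0 0 0 0 0 0 0"

```text
time: 3.4
tool_pos: [0.5333, -0.189, 0.0262]
ee_rot: [-3.141, -0.001, 0.264]
wrist_force: [0.0, 1.2, 0.4]
width: 0.0006
finger_force: 0.0
```

```bash
python3 -c "
from h import *
st()"
```

```text
t3.40 chest xy [-0.1152 -0.063 ] z0.0262 rpy [-3.141e+00 -1.000e-03  2.640e-01] F chest [0.34 1.11] 0.42 w 0.0006 q [-0.44  0.22  1.58  0.    1.34  0.87]
```

Emit:
carry_out:
  motion: "0.02 0 0 0 0 0 0; 0.015 0 0 0 0 0 0; 0.01 0 0 0 0 0 0; 0 0 0 0 0 0 0"

```text
time: 3.9
tool_pos: [0.5372, -0.1879, 0.0261]
ee_rot: [-3.14, 0.009, 0.263]
wrist_force: [-10.2, -1.4, 5.6]
width: 0.0004
finger_force: 5.3
```

```bash
python3 - <<'E'
from h import *
st();import cv2
s=snap('scene','s2.png');t=snap('top','t2.png')
A=cv2.resize(s['pixels'][190:325,180:350],None,fx=3.3,fy=3.3,interpolation=cv2.INTER_CUBIC)
B=cv2.resize(t['pixels'][185:265,240:375],None,fx=3.3,fy=3.3,interpolation=cv2.INTER_CUBIC)
o=np.zeros((600,800,3),np.uint8);o[:A.shape[0]//1,:A.shape[1]]=A[:446];cv2.imwrite('pics/c2.png',A[:,:,::-1])
E
```

```text
t3.90 chest xy [-0.111  -0.0629] z0.0261 rpy [-3.14   0.009  0.263] F chest [-10.24   1.32] 5.55 w 0.0004 q [-0.43  0.24  1.56 -0.    1.35  0.88]
```

View pics/c2.png

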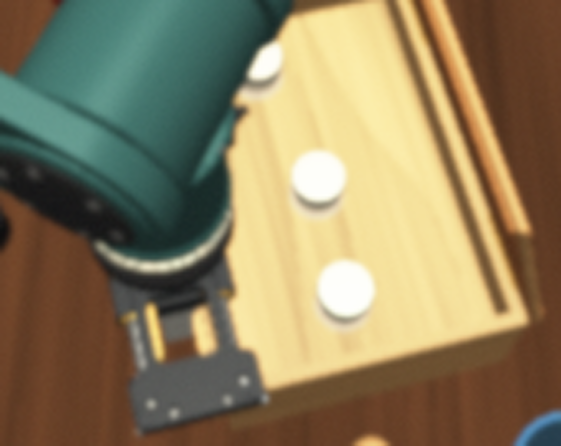

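The force rose to 10 N at the expected place, so the drawer has met its stop. I'll give one small extra press, then back off, rise and look.

Emit:
carry_out:
  motion: "0.01 0 0 0 0 0 0; 0 0 0 0 0 0 0; -0.1 0 0 0 0 0 0; -0.1 0 0 0 0 0 0; -0.1 0 0 0 0 0 0; 0 0 -0.25 0 0 0 0; 0 0 -0.3 0 0 0 0; 0 0 -0.3 0 0 0 0; -0.2 0 -0.3 0 0 0 0; -0.2 0 -0.2 0 0 0 0; 0 0 0 0 0 0 0"

```text
time: 5.38
tool_pos: [0.4134, -0.2231, 0.2937]
ee_rot: [3.133, -0.008, 0.261]
wrist_force: [0.8, 0.4, -1.0]
width: 0.0003
finger_force: 0.0
```

```bash
python3 - <<'E'
from h import *
st();import cv2
s=snap('scene','s3.png');t=snap('top','t3.png')
A=cv2.resize(s['pixels'][190:325,180:350],None,fx=2.9,fy=2.9,interpolation=cv2.INTER_CUBIC)
B=cv2.resize(t['pixels'][160:265,240:375],None,fx=2.2,fy=2.2,interpolation=cv2.INTER_CUBIC)
o=np.zeros((600,800,3),np.uint8);o[:A.shape[0],:A.shape[1]]=A;o[:B.shape[0],500:500+B.shape[1]]=B
cv2.imwrite('pics/c3.png',o[:,:,::-1])
E
```

```text
t5.38 chest xy [-0.2398 -0.0646] z0.2937 rpy [ 3.133 -0.008  0.261] F chest [0.87 0.15] -1.04 w 0.0003 q [-0.62 -0.1   1.38  0.    1.85  0.69]
```

View pics/c3.png

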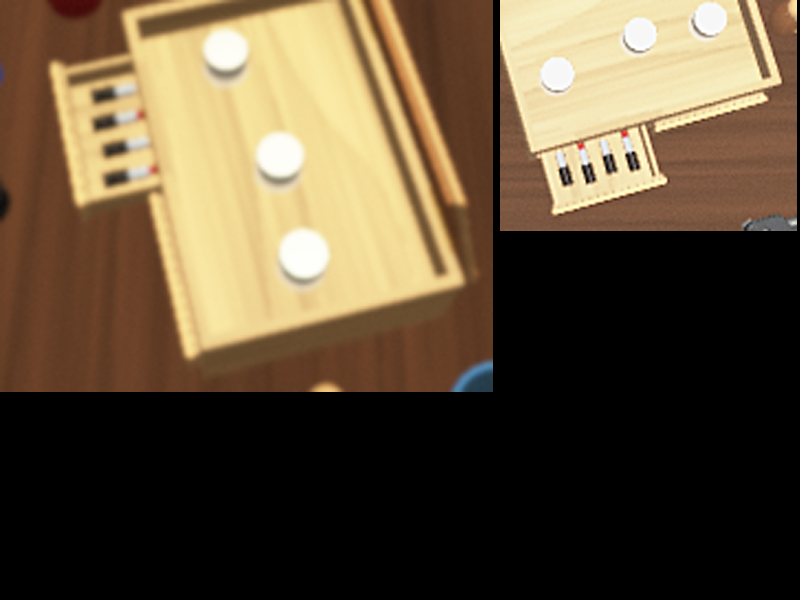

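The drawer looks home: the front's outer edge runs from about (657,129) to (767,98) in the top inset, and the scene inset shows it from about (152,196) to (190,357). The brush drawer is unmoved. I'll check that in numbers.

```bash
python3 - <<'E'
from h import *
import pickle
s,t=pickle.load(open('v0.pkl','rb'))
T=lambda u,v:((u-500+.5)/2.2-.5+240,(v+.5)/2.2-.5+160)
S=lambda u,v:((u+.5)/2.9-.5+180,(v+.5)/2.9-.5+190)
for p in((657,130),(767,99),(555,212),(666,182)):print('T',(RC@(onz(t,*T(*p),.046)[:2]-C)).round(4))
for p in((152,196),(190,357),(52,66),(82,208)):print('S',(RC@(onz(s,*S(*p),.046)[:2]-C)).round(4))
E
```

```text
T [-0.0985 -0.0027]
T [-0.0991 -0.122 ]
T [-0.15    0.1217]
T [-0.1521  0.0042]
S [-0.0986 -0.0026]
S [-0.0986 -0.1216]
S [-0.1515  0.1219]
S [-0.1503  0.0012]
```

The drawer is home (about -0.099 against a nominal -0.100) and the brush drawer is unmoved. Next I go over the lid's top edge to behind it.

Emit:
carry_out:
  motion: "0 0 -0.28 0 0 0 0; 0.2 -0.08 0 0 0 0 0; 0.2 -0.08 0 0 0 0 0; 0.2 -0.08 0 0 0 0 0; 0.2 -0.08 0 0 0 0 0; 0.2 0 0 0 0 0 0; 0.2 0 0 0 0 0 0; 0 0 0 0 0 0 0"

```text
time: 6.48
tool_pos: [0.6303, -0.0956, 0.3377]
ee_rot: [-3.136, 0.008, 0.267]
wrist_force: [-0.1, 0.0, -0.8]
width: 0.0004
finger_force: 0.0
```

```bash
python3 -c "
from h import *
st()"
```

```text
t6.47 chest xy [0.0029 0.0019] z0.3377 rpy [-3.136  0.008  0.267] F chest [-0.12  0.07] -0.77 w 0.0004 q [-0.24  0.32  0.84  0.    1.99  1.06]
```

Emit:
carry_out:
  motion: "0.15 0 0 0 0 0 0; 0.15 0 0 0 0 0 0; 0.15 0 0 0 0 0 0; 0.1 0 0 0 0 0 0; 0 0 0 0 0 0 0; 0 0 0 0 0 0 0"

```text
time: 7.22
tool_pos: [0.7336, -0.0692, 0.344]
ee_rot: [-3.141, 0.001, 0.263]
wrist_force: [-1.1, -1.0, 1.1]
width: 0.0006
finger_force: 0.0
```

```bash
python3 -c "
from h import *
st();snap('scene','s4.png')"
```

```text
t7.22 chest xy [0.1095 0.0005] z0.3440 rpy [-3.141e+00  1.000e-03  2.630e-01] F chest [-1.29 -0.67] 1.1 w 0.0006 q [-0.17  0.61  0.42 -0.    2.12  1.14]
```

View pics/s4.png

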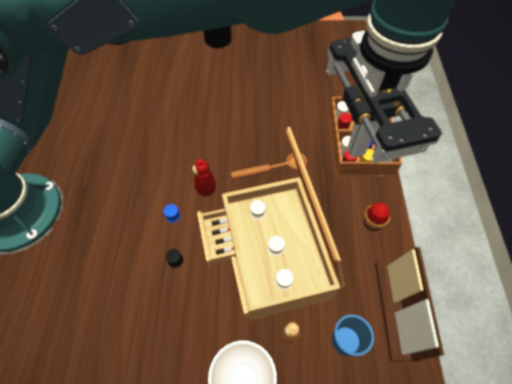

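The gripper is behind and above the lid with the fingertips near (360,150), and the lid is unmoved. Now I lower behind it.

Emit:
carry_out:
  motion: "0 0 0.15 0 0 0 0; 0 0 0.15 0 0 0 0; 0 0 0.15 0 0 0 0; 0 0 0.05 0 0 0 0; 0 0 0 0 0 0 0; 0 0 0 0 0 0 0"

```text
time: 8.02
tool_pos: [0.7347, -0.0693, 0.2469]
ee_rot: [3.14, -0.003, 0.263]
wrist_force: [0.2, -0.5, 1.5]
width: 0.0007
finger_force: 0.0
```

```bash
python3 - <<'E'
from h import *
st()
h=.011
for r in(.165,.17):
  px=pz=None
  for th in np.arange(1.35,-.01,-.15):
    # flat tip of half width h: contact by its -x corner when... lid face normal n
    n=np.array([np.sin(th),np.cos(th)])
    p=np.array([.09,.088])+r*np.array([-np.cos(th),np.sin(th)])+.008*n
    print(r,round(th,2),'contact',p.round(3))
E
```

```text
t8.03 chest xy [1.105e-01 1.000e-04] z0.2469 rpy [ 3.14e+00 -3.00e-03  2.63e-01] F chest [ 0.07 -0.57] 1.46 w 0.0007 q [-0.17  0.53  0.73 -0.    1.88  1.14]
0.165 1.35 contact [0.062 0.251]
0.165 1.2 contact [0.038 0.245]
0.165 1.05 contact [0.015 0.235]
0.165 0.9 contact [-0.006  0.222]
0.165 0.75 contact [-0.025  0.206]
0.165 0.6 contact [-0.042  0.188]
0.165 0.45 contact [-0.055  0.167]
0.165 0.3 contact [-0.065  0.144]
0.165 0.15 contact [-0.072  0.121]
0.165 0.0 contact [-0.075  0.096]
0.17 1.35 contact [0.061 0.256]
0.17 1.2 contact [0.036 0.249]
0.17 1.05 contact [0.012 0.239]
0.17 0.9 contact [-0.009  0.226]
0.17 0.75 contact [-0.029  0.21 ]
0.17 0.6 contact [-0.046  0.191]
0.17 0.45 contact [-0.06   0.169]
0.17 0.3 contact [-0.07   0.146]
0.17 0.15 contact [-0.077  0.121]
0.17 0.0 contact [-0.08   0.096]
```

Emit:
carry_out:
  motion: "-0.06 0 0 0 0 0 0; -0.06 0 0 0 0 0 0; -0.06 0 0 0 0 0 0; -0.06 0 0.015 0 0 0 0; -0.06 0 0.015 0 0 0 0; -0.055 0 0.023 0 0 0 0; -0.055 0 0.023 0 0 0 0; -0.05 0 0.03 0 0 0 0; -0.05 0 0.03 0 0 0 0; 0 0 0 0 0 0 0"

```text
time: 9.28
tool_pos: [0.6362, -0.0958, 0.2194]
ee_rot: [3.14, -0.003, 0.263]
wrist_force: [0.2, -0.3, 0.8]
width: 0.0006
finger_force: 0.1
```

```bash
python3 - <<'E'
from h import *
st();import cv2
s=snap('scene','s5.png');t=snap('top','t5.png')
o=np.zeros((440,780,3),np.uint8)
A=cv2.resize(s['pixels'][60:330,180:400],None,fx=1.6,fy=1.6,interpolation=cv2.INTER_CUBIC);B=cv2.resize(t['pixels'][80:290,200:420],None,fx=1.8,fy=1.8,interpolation=cv2.INTER_CUBIC)
o[:A.shape[0],:A.shape[1]]=A;o[:B.shape[0],370:370+B.shape[1]]=B
cv2.imwrite('pics/c5.png',o[:,:,::-1])
E
```

```text
t9.28 chest xy [0.0085 0.0002] z0.2194 rpy [ 3.14e+00 -3.00e-03  2.63e-01] F chest [ 0.08 -0.33] 0.76 w 0.0006 q [-0.24  0.29  1.1  -0.    1.74  1.07]
```

View pics/c5.png

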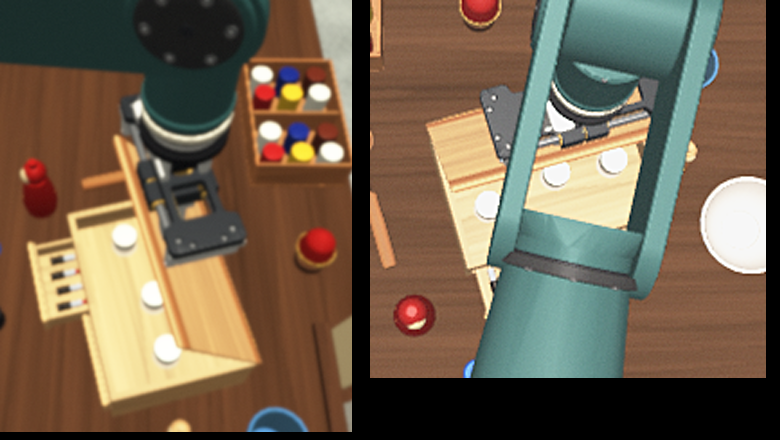

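The lid has come down to roughly 0.9 rad. Its free edge now runs from (120,140) to (183,345) in the scene inset, and the fingers are on its outer face. I continue along the arc.

Emit:
carry_out:
  motion: "-0.046 0 0.04 0 0 0 0; -0.046 0 0.04 0 0 0 0; -0.04 0 0.045 0 0 0 0; -0.04 0 0.045 0 0 0 0; -0.033 0 0.05 0 0 0 0; -0.033 0 0.05 0 0 0 0; -0.025 0 0.055 0 0 0 0; -0.025 0 0.055 0 0 0 0; -0.016 0 0.058 0 0 0 0; -0.016 0 0.058 0 0 0 0; 0 0 0 0 0 0 0"

```text
time: 10.75
tool_pos: [0.5729, -0.1119, 0.1163]
ee_rot: [-3.14, 0.003, 0.263]
wrist_force: [-0.6, -1.3, 0.2]
width: 0.0007
finger_force: 0.0
```

```bash
python3 -c "
from h import *
st()"
```

```text
t10.75 chest xy [-0.0568  0.0011] z0.1163 rpy [-3.14e+00  3.00e-03  2.63e-01] F chest [-0.92 -1.11] 0.17 w 0.0007 q [-0.29  0.2   1.42  0.    1.52  1.02]
```

Emit:
carry_out:
  motion: "0 0 0.04 0 0 0 0; 0 0 0.04 0 0 0 0; 0 0 0.02 0 0 0 0; 0 0 0.01 0 0 0 0; 0 0 0 0 0 0 0"

```text
time: 11.38
tool_pos: [0.574, -0.1122, 0.0963]
ee_rot: [3.141, -0.0, 0.263]
wrist_force: [-0.8, -0.0, 1.4]
width: 0.0005
finger_force: 0.8
```

```bash
python3 -c "
from h import *
st()"
```

```text
t11.38 chest xy [-0.0557  0.0006] z0.0963 rpy [ 3.141 -0.     0.263] F chest [-0.83  0.19] 1.38 w 0.0005 q [-0.29  0.21  1.45 -0.    1.48  1.02]
```

Emit:
carry_out:
  motion: "0 0 0.01 0 0 0 0; 0 0 0.01 0 0 0 0; 0 0 0 0 0 0 0"

```text
time: 11.75
tool_pos: [0.5741, -0.1122, 0.0961]
ee_rot: [3.14, -0.002, 0.263]
wrist_force: [-7.4, 1.3, 15.0]
width: 0.0001
finger_force: 7.3
```

```bash
python3 -c "
from h import *
st()"
```

```text
t11.75 chest xy [-0.0557  0.0005] z0.0961 rpy [ 3.14e+00 -2.00e-03  2.63e-01] F chest [-6.76  3.17] 14.99 w 0.0001 q [-0.29  0.21  1.45 -0.    1.48  1.02]
```

The lid gives solid resistance, 15 N at z = 0.096, which is the shut height. I lift clear and check.

Emit:
carry_out:
  motion: "0 0 -0.05 0 0 0 0; 0 0 -0.15 0 0 0 0; 0 0 -0.25 0 0 0 0; 0 0 -0.25 0 0 0 0; -0.2 0.15 -0.2 0 0 0 0; -0.25 0.2 -0.1 0 0 0 0; -0.25 0.2 0 0 0 0 0; -0.2 0.2 0 0 0 0 0; -0.1 0.2 0 0 0 0 0; 0 0.2 0 0 0 0 0; 0 0 0 0 0 0 0; 0 0 0 0 0 0 0"

```text
time: 13.25
tool_pos: [0.445, -0.3802, 0.2894]
ee_rot: [-3.141, 0.0, 0.263]
wrist_force: [0.6, 0.1, 0.4]
width: 0.0002
finger_force: 0.0
```

```bash
python3 - <<'E'
from h import *
st();import cv2
s=snap('scene','s6.png');t=snap('top','t6.png')
o=np.zeros((440,780,3),np.uint8)
A=cv2.resize(s['pixels'][120:384,180:400],None,fx=1.6,fy=1.6,interpolation=cv2.INTER_CUBIC);B=cv2.resize(t['pixels'][80:290,200:425],None,fx=1.8,fy=1.8,interpolation=cv2.INTER_CUBIC)
o[:A.shape[0],:A.shape[1]]=A;o[:B.shape[0],370:370+B.shape[1]]=B
cv2.imwrite('pics/c6.png',o[:,:,::-1])
E
```

```text
t13.25 chest xy [-0.2501 -0.2245] z0.2894 rpy [-3.141  0.     0.263] F chest [ 0.62 -0.01] 0.45 w 0.0002 q [-0.8   0.17  1.12  0.    1.86  0.5 ]
```

View pics/c6.png

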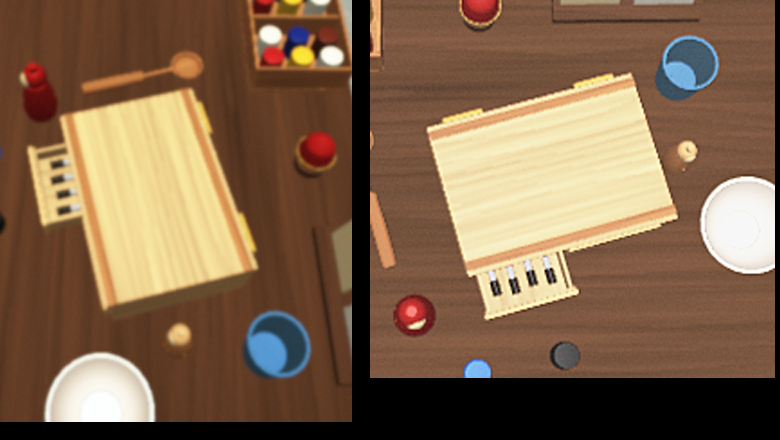

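The lid lies flat on the chest (top inset, near edge (472,273) to (676,217)). The brush drawer is still open and everything else is in place, so I hand it in.

```bash
python3 -c "
from h import *
print(robot.close_job())"
```

```text
the job is handed in; nothing more can be done
None
```

I pushed the pan drawer home and the lid shut with the fingertips, left the brush drawer open as it was with everything around it apparently in place, and handed the job in at about 13 s; no verdict was returned.

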